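# Load a rail into the dowel drilling jig, home against its hidden stop

### The job

Load the long wooden rail into the dowel drilling jig ready for drilling: lay it flat on the jig's bed, square and flush against the low fence, with one end pushed in under the guide block until you feel it come up solid against the stop hidden inside. The stop has been set to an unknown depth, so push gently and do not ram or press the rail hard into the jig. Let go of the rail, and leave the other things on the bench where they are.

Things in the scene. Friction and masses are not known exactly. Their poses are not given: they have to be found in the camera images.
- rail: The workpiece: plain pale wooden rail, a rectangular bar 200 mm long (its x axis) x 50 mm wide (y) x 40 mm high (z), 0.24 to 0.39 kg, loose, lying flat on the bench at the start. Origin at the centre of its underside. Both ends and both sides are alike.
- jig: Dowel drilling jig, fixed. Origin on the bench, on the line of the fence's face, at the guide block's mouth; +x = the way the rail is fed in, +y = from the fence across the bed, z up. Plywood bed x -240 to 130, y -18 to 81 mm, top 12 mm above the bench. A rail that is home lies along x with its origin at y 25, z 12 and x between -45 and -5 mm in this frame.
- fence_mid (a point): Middle of the top edge of the aluminium fence's guiding face, at jig x -120, y 0, z 30 mm. The face is the upright plane y = 0 along the whole bed; the rail lies on its +y side. The fence is 18 mm thick (y -18 to 0) and its top is 30 mm above the bench, 18 mm above the bed.
- mouth (a point): Centre of the guide block's open mouth, at jig x 0, y 33, z 35 mm. The aluminium block (x 0 to 130 mm) is a tunnel 66 mm wide (y 0 to 66) and 46 mm high above the bed; roof top 70 mm, knob and bushes to 85 mm above the bench. Hidden inside is an unyielding steel stop across the tunnel, its face anywhere from x = 55 to 95 mm, set differently each time.
- feeler (a joint): Spring feeler in the face of the hidden stop: 0 = untouched, standing 6 mm proud of the stop's face; 0.006 m = pushed in level with the face, i.e. the rail's end is solid against the stop. Its spring is very weak (under 0.4 N) and does not move the rail when let go.
- offcut: Bystander: short wooden offcut 100 x 34 x 28 mm, loose. Origin at the centre of its underside. Not the workpiece.
- glue: Bystander: white glue bottle, 66 mm diameter, 190 mm high, black cap, loose. Origin at the centre of its underside.
- belt_roll: Bystander: brown-red roll of sanding belt (small hole in its middle) standing on end, 100 mm diameter, 60 mm high, loose. Origin at the centre of its underside.
- bar_clamp: Bystander: one-handed bar clamp lying flat, steel bar 170 mm long with red grip, about 24 mm high, loose. Origin at the middle of its steel bar, at bench height.
- wrench: Bystander: steel wrench 180 mm long lying on the bench, loose. Origin at its middle, at bench height.

How it is judged:
By the outcome, as a careful person would: the job done as asked, in the order asked, and still so for the second after the job is handed in, with the robot touching nothing.
It also fails if it takes over 72 s, if anything falls off the work surface, if the arm or the gripper's body presses on something with over 40 N, if the wrist force passes 120 N, or if a joint passes its speed limit or range.

### The arm

A 7-joint arm with a two-finger parallel gripper is mounted at the origin on the work surface. World frame = base frame: x ahead of the robot, y to its left, z up, the work surface at z = 0. Lengths are in m, angles in rad, forces in N, time in s.
With the tool pointing down it reaches from about 0.4 to 0.85 m from the base axis. Payload 10.4 kg.
Tool frame: the origin (TCP) lies on the centre line of the jaws, within the pads' length; the fingertips stand 17 mm ahead of it and the grasp point (between the pads) lies 2 mm behind it (manip.tcp_to_tips is the distance from the TCP to the fingertips, in m); z points along the fingers, x is the direction in which the jaws open and shut, and the axes are right-handed (so a half turn about z gives the same grasp; the last joint's range is limited). The gripper opens to 85 mm and grips with 20 to 120 N. Pads are 22 mm wide; open, the fingers measure 114 mm over their backs; the gripper's body (76 mm by 85 mm) begins 54 mm behind the grasp point. The pads swing forward as they close: fully open they stand 13 mm farther back than shut.
Start: joints at [-1.309, 0.332, -0.065, 1.46, 0.022, 1.35, -0.088], TCP at [0.176, 0.6, 0.248] pointing down, gripper open.
Joint ranges: [-2.6, 2.6], [-0.5, 2.12], [-1.47, 1.34], [0.16, 2.42], [-1.27, 4.41], [0.06, 2.06], [-2.6, 2.6]. Speed limits (rad/s): [2.22, 2.22, 2.79, 2.79, 3.14, 3.14, 3.14].

### API

Orientations are given as a unit quaternion [x, y, z, w].
In Python, from workcell import manip gives the robot as it stands.
- The arm moves only by the shell command python3 -m pendant 'ROWS' [FORCE]. ROWS is JSON, a list of rows, each a list of 3 entries, a list of its own where there are three numbers: the shift along the world's x, y, z in cm, then the turn, a rotation vector about the world's x, y, z in degrees, then the closure in counts, from 0 (fully open) to 255 (shut). A call has 1 to 12 rows; each row shifts and turns the pose as measured when the row begins; what a row does not reach is not made up. A row lasts 1/8 s, in which the tool goes at most 62.5 mm and 10.7 degrees, less where a joint would pass 70% of its speed; a pose out of reach is approached as far as the arm can. A call is refused whole if a number of a shift passes 6.25 or a number of a turn 10.7, either way. A call with a gripper value outside its range is refused whole. The fingers move at their own pace and stop on an object; FORCE is the grip in N (left out, the last holds). Time passes only in rows, so rows that do not move let the fingers close. It gives the time, the measured TCP pose, the force and the opening at its end, in the units of the state.
- manip.get_obs(): the state, without advancing time (a new reading comes with each control period).
- manip.camera(name): name is "scene" or "top" or "wrist"; returns a dict with "pixels" (384x512x3 uint8, red, green, blue), "range_z" (384x512 float32, m along the optical axis (not along the pixel's ray), 0 where there is no reading), "K" (3x3 intrinsics, pixels), "origin" and "rotation" of the camera in the world; the wrist camera has in their place "hand_eye" (4x4, takes a point from camera to tool coordinates, whose origin is the TCP and whose axes are the tool frame's). Camera axes: x right, y down, z forward; pixel columns grow to the right and rows downward; lengths in m; the calibration is good to about 2 mm. A picture is of the moment at which its call begins: read the wrist's pose just before it.
- manip.hand_in(): hands the job in, once; it reports no verdict.
The state is a dict: "clock": time; "joint_pos": joint angles; "joint_velocities": joint speeds; "tau": joint torques, N m; "position": TCP position; "ee_rot": TCP orientation; "ft_force": force on the tool from outside, world axes, zero at the start; "torque": the same for the moment, N m; "grip_width": opening from 0.0 (shut) to 1.0 (fully open).
Only numpy, scipy, OpenCV 4.12 (cv2) and the standard library are available. Lean on these libraries where they do the work, as an engineer would, in place of code of your own. Each camera call takes 0.05 s, during which the arm holds its last target.

## Working session

There is one attempt and no reset: what is moved stays moved. The work goes in short steps, Python scripts to look and compute and a shell command to move; the robot and the scene stay as the last step left them, time stands still between calls to the robot, and variables do not carry over. Pictures are saved under pics/ and viewed, and the job is handed in when it is done.

```bash
mkdir -p pics; ls
python3 - <<'E'
from workcell import manip
import cv2,pickle
o=manip.get_obs();print(o)
print(manip.tcp_to_tips)
for n in ["scene","top"]:
    c=manip.camera(n); pickle.dump(c,open(f"{n}0.pkl","wb"))
    cv2.imwrite(f"pics/{n}0.png",cv2.resize(c["pixels"][:,:,::-1],(768,576),interpolation=cv2.INTER_CUBIC))
    print(n,c["K"].tolist(),c["origin"],c["rotation"].tolist())
E
```

```text
pics
{'clock': 0.0, 'joint_pos': array([-1.30863221,  0.3328723 , -0.06469757,  1.46096374,  0.02162196,
        1.34992401, -0.08850345]), 'joint_velocities': array([ 1.95559638e-04,  7.62243837e-04, -8.31969282e-05,  1.17448594e-03,
       -2.23340147e-05,  2.01653647e-04,  1.67869744e-03]), 'tau': array([-5.94479006e-04, -6.25446081e+01,  4.86305309e-02, -3.91602695e+01,
        1.61307055e-02,  9.89294291e-03, -7.49626196e-06]), 'position': array([0.17549184, 0.59947223, 0.24750496]), 'ee_rot': array([ 8.00284530e-01,  5.99619988e-01, -5.59804064e-04,  4.77179412e-04]), 'ft_force': array([ 0.00214034, -0.14755898, -1.06238206]), 'torque': array([-0.01279114,  0.02647684, -0.03626551]), 'grip_width': 1.0036726768410602}
0.017
scene [[417.27210886825117, 0.0, 258.8905334091121], [0.0, 417.27210886825117, 193.30550547825393], [0.0, 0.0, 1.0]] [ 1.29233786 -0.07247301  1.24419407] [0.7085973241061921, 0.6535896344682334, -0.18423288268922494, -0.1917515760593468]
top [[490.2809934336342, 0.0, 251.6677363776112], [0.0, 490.2809934336342, 187.66856185744638], [0.0, 0.0, 1.0]] [ 0.37473768 -0.02773122  1.52012667] [-0.6953630155778061, 0.7148851287624283, -0.051720098806990834, 0.05229302649743482]
```

View pics/scene0.png

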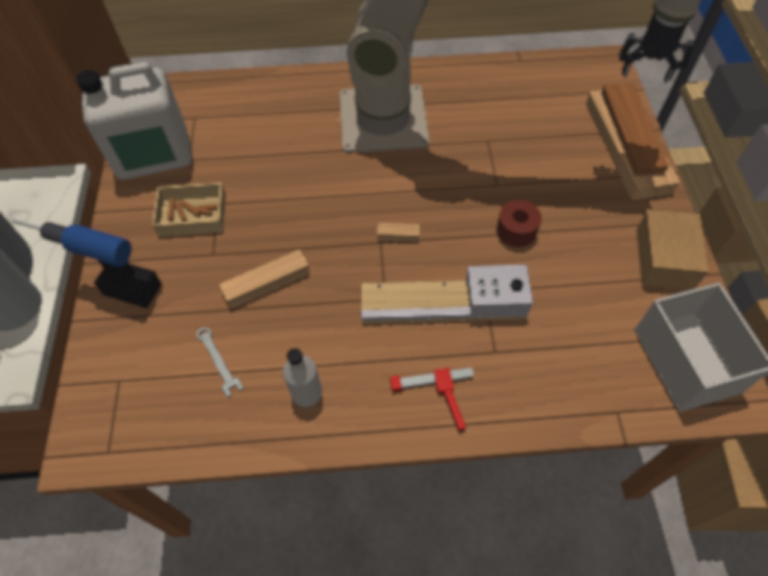

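View pics/top0.png

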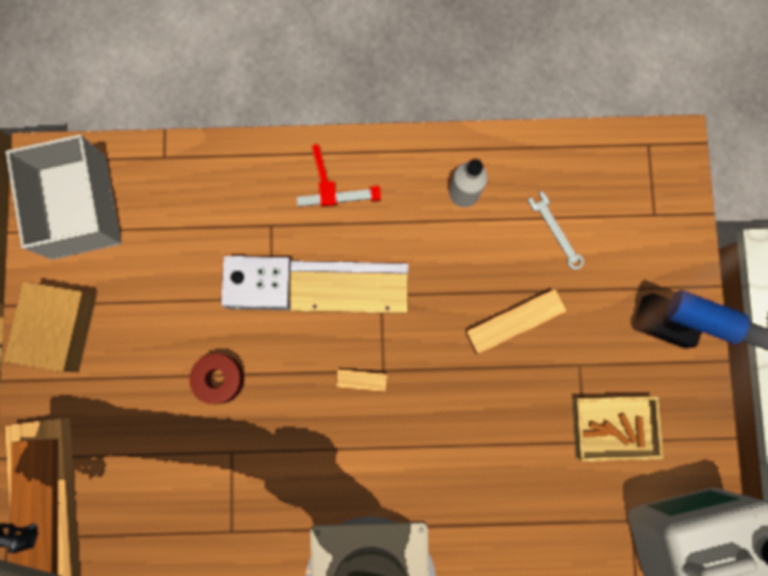

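The top view (768x576 scale) shows the rail at (517,321), the jig bed at (350,288) with its fence on the far side and guide block at (256,282). The belt roll is at (216,378) and the offcut at (361,380). I'll measure these with the depth readings.

```bash
cat > h.py <<'E'
import numpy as np,cv2,pickle
from scipy.spatial.transform import Rotation as R
def cloud(c,o=None):
    z=c["range_z"];K=c["K"]
    v,u=np.mgrid[0:z.shape[0],0:z.shape[1]]
    p=np.stack([(u-K[0,2])/K[0,0]*z,(v-K[1,2])/K[1,1]*z,z],-1)
    if "hand_eye" in c:
        T=c["hand_eye"]; p=p@T[:3,:3].T+T[:3,3]
        p=p@R.from_quat(o["ee_rot"]).as_matrix().T+o["position"]
    else:
        p=p@R.from_quat(c["rotation"]).as_matrix().T+c["origin"]
    p[z==0]=np.nan
    return p
def ray(c,u,v,h,o=None):
    K=c["K"]
    d=np.array([(u-K[0,2])/K[0,0],(v-K[1,2])/K[1,1],1.])
    if "hand_eye" in c:
        T=c["hand_eye"];Rt=R.from_quat(o["ee_rot"]).as_matrix()
        d=Rt@T[:3,:3]@d; org=Rt@T[:3,3]+o["position"]
    else:
        d=R.from_quat(c["rotation"]).as_matrix()@d; org=c["origin"]
    return org+d*(h-org[2])/d[2]
E
python3 - <<'E'
from h import *
c=pickle.load(open("top0.pkl","rb"));p=cloud(c)
z=p[...,2]
print("bench z",np.nanmedian(z[230:240,200:300]))
s=1.5
for n,(x0,y0,x1,y1,lo,hi) in dict(rail=(455,275,580,365,.025,.06),bed=(285,255,420,320,.006,.018),fence=(285,250,420,290,.023,.04),block=(210,245,300,320,.06,.075),off=(325,360,400,400,.02,.04),roll=(180,340,250,410,.05,.075)).items():
    m=np.zeros(z.shape,bool); m[int(y0/s):int(y1/s),int(x0/s):int(x1/s)]=1
    m&=(z>lo)&(z<hi)
    q=p[m]
    r=cv2.minAreaRect(q[:,:2].astype(np.float32)*1000)
    print(n,m.sum(),"z",np.median(q[:,2]).round(4),"ctr",np.round(r[0],1),"size",np.round(r[1],1),"ang",round(r[2],2)); print(np.round(cv2.boxPoints(r),0).tolist())
E
```

```text
bench z -0.00011210876291278815
rail 1087 z 0.0395 ctr [ 507.6 -307.1] size [ 50.  201.7] ang 23.93
[[444.0, -225.0], [526.0, -409.0], [571.0, -389.0], [490.0, -205.0]]
bed 1953 z 0.0118 ctr [590.5  23.1] size [269.6 132.6] ang 88.32
[[520.0, -110.0], [653.0, -114.0], [661.0, 156.0], [528.0, 160.0]]
fence 470 z 0.0294 ctr [619.2  30.2] size [240.2  38.8] ang 87.22
[[594.0, -89.0], [633.0, -91.0], [644.0, 149.0], [606.0, 151.0]]
block 1084 z 0.0713 ctr [598.3 215.4] size [130.3 100.3] ang 87.46
[[545.0, 153.0], [646.0, 148.0], [651.0, 278.0], [551.0, 283.0]]
off 372 z 0.028 ctr [397.8   9.5] size [99.6 33.9] ang 83.28
[[375.0, -38.0], [409.0, -42.0], [420.0, 57.0], [387.0, 61.0]]
roll 784 z 0.06 ctr [409.9 298.3] size [99.9 97.2] ang 89.15
[[361.0, 249.0], [458.0, 248.0], [459.0, 348.0], [362.0, 349.0]]
```

```bash
python3 -m pendant '[[[3.5,-6,2],[0,0,-4],0],[[3.5,-6,2],[0,0,-4],0],[[3.5,-6,2],[0,0,-4],0],[[3.5,-6,2],[0,0,-4],0],[[3.5,-6,2],[0,0,-4],0],[[3.5,-6,0],[0,0,-4],0],[[3.5,-6,0],[0,0,-4],0],[[3.5,-6,0],[0,0,-4],0],[[3.5,-6,0],[0,0,-4],0],[[3.5,0,0],[0,0,-4],0],[[0,0,0],[0,0,0],0]]'
python3 - <<'E'
from workcell import manip
import cv2,pickle
o=manip.get_obs()
c=manip.camera("wrist"); pickle.dump((o,c),open("w1.pkl","wb"))
cv2.imwrite("pics/w1.png",cv2.resize(c["pixels"][:,:,::-1],(768,576)))
print(c["hand_eye"].round(4).tolist(),o["position"],o["ee_rot"],o["joint_pos"].round(2))
E
```

```text
clock: 1.48
position: [0.4872, 0.1139, 0.3323]
ee_rot: [0.96, 0.278, -0.003, -0.0]
ft_force: [-0.0, -0.1, -0.5]
grip_width: 0.999
[[1.0, 0.0009, -0.0, 0.0005], [-0.0009, 0.961, 0.2767, -0.07], [0.0003, -0.2767, 0.961, -0.126], [0.0, 0.0, 0.0, 1.0]] [0.48720271 0.11385552 0.33228068] [ 9.60484548e-01  2.78318665e-01 -2.85373876e-03 -9.64468283e-05] [-0.77  0.01  0.45  1.66 -0.    1.48  0.25]
```

View pics/w1.png

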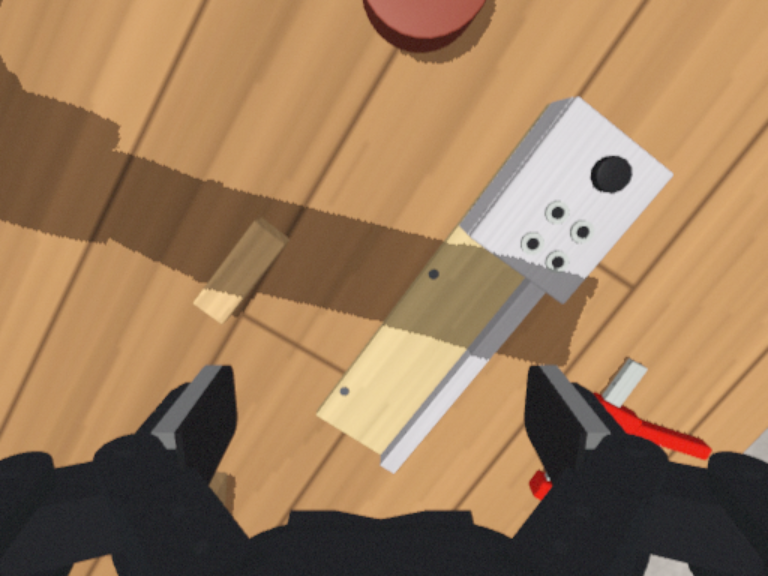

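The wrist view shows the whole jig: the fence strip runs from (390,465) to (540,285), and the block roof has corners at about (575,97), (672,175), (565,303) and (470,235). I'll fit the jig frame from this depth image.

Run:
```python
from h import *
o,c=pickle.load(open("w1.pkl","rb"));p=cloud(c,o);z=p[...,2]
P=p.reshape(-1,3); P=P[~np.isnan(P[:,0])]
box=(P[:,0]>.5)&(P[:,0]<.7)&(P[:,1]>-.13)&(P[:,1]<.32); P=P[box]
bl=P[(P[:,2]>.064)&(P[:,2]<.0765)]; print("roof z",np.median(bl[:,2]))
r=cv2.minAreaRect((bl[:,:2]*1000).astype(np.float32)); print(r)
fe=P[(P[:,2]>.026)&(P[:,2]<.034)&(P[:,1]<.14)]; 
bed=P[(P[:,2]>.008)&(P[:,2]<.016)&(P[:,1]<.13)]
print("bed z",np.median(bed[:,2]),"fence z",np.median(fe[:,2]))
rf=fe[(fe[:,0]>.6)]; r=cv2.minAreaRect((rf[:,:2]*1000).astype(np.float32)); print("fence",r)
print("bed",cv2.minAreaRect((bed[:,:2]*1000).astype(np.float32)))
# fence inner face: per y-bin minimal x of fence pts, max x of bed pts
a=[];b=[]
for y in np.arange(-.08,.12,.01):
    f=rf[abs(rf[:,1]-y)<.003]; g=bed[abs(bed[:,1]-y)<.003]
    if len(f)>3:a.append((y,f[:,0].min(),f[:,0].max()))
    if len(g)>3:b.append((y,g[:,0].max(),g[:,0].min()))
for n,q in(("fence in",np.array(a)[:,:2]),("fence out",np.array(a)[:,[0,2]]),("bed max",np.array(b)[:,:2]),("bed min",np.array(b)[:,[0,2]])):
    k=np.polyfit(q[:,0],q[:,1],1);res=q[:,1]-np.polyval(k,q[:,0]);print(n,"x=%.4f + %.4f y"%(k[1],k[0]),"dir",90-np.degrees(np.arctan(k[0])),"res",res.std())
```

```text
roof z 0.0724811051161616
((599.474365234375, 213.28228759765625), (130.14376831054688, 99.57685852050781), 87.16116333007812)
bed z 0.01254914779837285 fence z 0.03041528480385286
fence ((630.3716430664062, 23.29094696044922), (233.9069366455078, 19.131027221679688), 87.18417358398438)
bed ((581.2903442382812, 20.18756103515625), (222.82797241210938, 82.11842346191406), 87.18660736083984)
fence in x=0.6202 + 0.0494 y dir 87.1702344684819 res 0.00019524065288531274
fence out x=0.6381 + 0.0491 y dir 87.18936142367701 res 0.0003984692595583118
bed max x=0.6211 + 0.0493 y dir 87.17530550525629 res 0.0002823310767285901
bed min x=0.5394 + 0.0496 y dir 87.1603075530426 res 0.00014233827295066513
```

```bash
python3 -m pendant '[[[1,-6,-1],[0,0,-2],0],[[1,-6,-1],[0,0,-2],0],[[0.5,-6,-1],[0,0,-2],0],[[0.5,-6,-1],[0,0,-2],0],[[0,-6,-1],[0,0,-2],0],[[0,-6,-1],[0,0,0],0],[[0,-3,-1],[0,0,0],0],[[0,0,0],[0,0,0],0]]'
python3 - <<'E'
from workcell import manip
import cv2,pickle
o=manip.get_obs()
c=manip.camera("wrist"); pickle.dump((o,c),open("w2.pkl","wb"))
cv2.imwrite("pics/w2.png",cv2.resize(c["pixels"][:,:,::-1],(768,576)))
E
```

```text
clock: 2.52
position: [0.5107, -0.2791, 0.2602]
ee_rot: [0.98, 0.201, -0.003, -0.004]
ft_force: [-0.5, 0.8, 0.2]
grip_width: 0.999
```

View pics/w2.png

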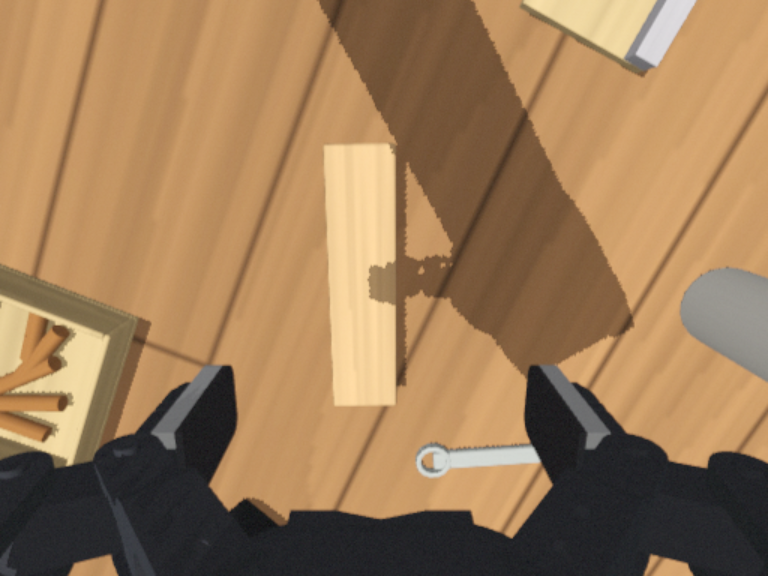

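The wrist view shows the rail running from (358,145) to (365,405), clear of everything around it, with the wrench at (440,458) just beyond its rear end.

Run:
```python
from h import *
o,c=pickle.load(open("w2.pkl","rb"));p=cloud(c,o);z=p[...,2]
P=p.reshape(-1,3); P=P[~np.isnan(P[:,0])]
q=P[(P[:,2]>.03)&(P[:,2]<.05)&(P[:,0]>.42)&(P[:,0]<.6)&(P[:,1]<-.18)&(P[:,1]>-.43)]
r=cv2.minAreaRect((q[:,:2]*1000).astype(np.float32));print(r,np.median(q[:,2]),len(q));print(cv2.boxPoints(r))
print(o["position"],R.from_quat(o["ee_rot"]).as_matrix().round(4).tolist())
```

```text
((508.3801574707031, -309.9888000488281), (49.61147689819336, 199.47085571289062), 23.727815628051758) 0.04047629251044832 7859
[[ 445.53854 -228.66591]
 [ 525.8041  -411.27496]
 [ 571.2218  -391.3117 ]
 [ 490.95624 -208.70264]]
[ 0.51073036 -0.27909351  0.2602283 ] [[0.9191, 0.3939, -0.0065], [0.3939, -0.9191, 0.0059], [-0.0036, -0.008, -1.0]]
```

```bash
python3 -m pendant '[[[0.8,-3.5,-3],[-0.3,-0.4,0.6],0],[[0.8,-3.5,-5],[0,0,0],0],[[0,0,-5],[0,0,0],0],[[0,0,-3],[0,0,0],0],[[0,0,0],[0,0,0],0]]'
python3 - <<'E'
from workcell import manip
from h import *
o=manip.get_obs();print(o["position"].round(4),R.from_quat(o["ee_rot"]).as_matrix().round(4).tolist())
E
```

```text
clock: 3.2
position: [0.5337, -0.3368, 0.099]
ee_rot: [0.976, 0.216, 0.005, -0.003]
ft_force: [-0.0, 0.3, 0.4]
grip_width: 0.997
[ 0.5337 -0.3368  0.099 ] [[0.9069, 0.4214, 0.0081], [0.4213, -0.9069, 0.0087], [0.011, -0.0044, -0.9999]]
```

```bash
python3 -m pendant '[[[-0.4,-0.7,-1.5],[-0.4,0.4,-0.8],0],[[-0.3,-0.6,-1.5],[0,0,0],0],[[0,0,-1],[0,0,0],0],[[0,0,0],[0,0,0],0]]'
python3 - <<'E'
from workcell import manip
from h import *
o=manip.get_obs();print(o["position"].round(4),R.from_quat(o["ee_rot"]).as_matrix().round(4).tolist())
E
```

```text
clock: 3.7
position: [0.529, -0.3491, 0.0603]
ee_rot: [0.978, 0.21, 0.003, 0.0]
ft_force: [0.3, 1.2, 0.1]
grip_width: 0.997
[ 0.529  -0.3491  0.0603] [[0.9117, 0.4108, 0.0059], [0.4108, -0.9117, 0.0007], [0.0057, 0.0018, -1.0]]
```

```bash
python3 -m pendant '[[[-0.2,-0.1,-1.1],[0,0.3,-0.5],0],[[0,0,-0.9],[0,0,0],0],[[0,0,0],[0,0,0],0],[[0,0,0],[0,0,0],0]]'
python3 - <<'E'
from workcell import manip
from h import *
o=manip.get_obs();print(o["position"].round(4),R.from_quat(o["ee_rot"]).as_matrix().round(4).tolist())
E
```

```text
clock: 4.2
position: [0.5273, -0.3504, 0.0395]
ee_rot: [0.979, 0.206, 0.001, 0.0]
ft_force: [0.1, -0.4, 0.6]
grip_width: 0.999
[ 0.5273 -0.3504  0.0395] [[0.9155, 0.4023, 0.0012], [0.4023, -0.9155, 0.0002], [0.0011, 0.0003, -1.0]]
```

Good alignment. I'll close with moderate force.

```bash
python3 -m pendant '[[[0,0,-0.1],[0,0,0],60],[[0,0,0],[0,0,0],100],[[0,0,0],[0,0,0],150],[[0,0,0],[0,0,0],200],[[0,0,0],[0,0,0],255],[[0,0,0],[0,0,0],255],[[0,0,0],[0,0,0],255]]' 50
python3 - <<'E'
from workcell import manip
from h import *
o=manip.get_obs();print(o["position"].round(4),o["ft_force"],R.from_quat(o["ee_rot"]).as_matrix().round(4).tolist(),o["grip_width"]*85)
E
```

```text
clock: 5.08
position: [0.5276, -0.3508, 0.0393]
ee_rot: [0.979, 0.206, 0.001, 0.0]
ft_force: [-0.4, -0.3, -0.0]
grip_width: 0.577
[ 0.5276 -0.3508  0.0393] [-0.42792267 -0.29465628 -0.04461949] [[0.9155, 0.4023, 0.0022], [0.4023, -0.9155, -0.0005], [0.0018, 0.0013, -1.0]] 49.01549236690535
```

```bash
python3 -m pendant '[[[0,0,2],[0,0,0],255],[[0,0,2.5],[0,0,0],255],[[0,2,1.5],[0,0,-4],255],[[1,4,0],[0,0,-4],255],[[1,4,0],[0,0,-4],255],[[1,4,0],[0,0,-4],255],[[1,4,0],[0,0,-4],255],[[0.5,4,0],[0,0,-4],255],[[0.5,3,0],[0,0,-2],255],[[0,1,0],[0,0,0],255],[[0,0,0],[0,0,0],255]]'
cat > st.py <<'E'
from workcell import manip
from h import *
o=manip.get_obs();M=R.from_quat(o["ee_rot"]).as_matrix()
O=np.array([.6278,.149]);f=np.array([.0494,.9988]);j=np.array([-.9988,.0494])
d=o["position"][:2]-O
print("pos",(o["position"]*1000).round(1),"jig x %.1f y %.1f"%(d@f*1000,d@j*1000),"yaw %.2f"%np.degrees(np.arctan2(M[1,0],M[0,0])),"tiltfix deg",np.degrees([-M[1,2],M[0,2]]).round(2),"F",o["ft_force"].round(1),"Fjig",(o["ft_force"][:2]@np.array([f,j]).T).round(1),"w",round(o["grip_width"]*85,1))
E
python3 st.py
```

```text
clock: 6.45
position: [0.5781, -0.0844, 0.1123]
ee_rot: [1.0, -0.029, 0.004, 0.001]
ft_force: [0.6, -0.2, -3.2]
grip_width: 0.572
pos [578.1 -84.4 112.3] jig x -235.5 y 38.1 yaw -3.28 tiltfix deg [0.07 0.45] F [ 0.6 -0.2 -3.2] Fjig [-0.2 -0.6] w 48.6
```

```bash
python3 -m pendant '[[[0.5,3,-1],[0.1,0.4,0.4],255],[[0.5,3,-1],[0,0,0],255],[[0,0,0],[0,0,0],255],[[0,0,0],[0,0,0],255]]' 
python3 st.py
python3 - <<'E'
from workcell import manip
import cv2,pickle
o=manip.get_obs()
c=manip.camera("wrist"); pickle.dump((o,c),open("w3.pkl","wb"))
cv2.imwrite("pics/w3.png",cv2.resize(c["pixels"][:,:,::-1],(768,576)))
from h import *
p=cloud(c,o);P=p.reshape(-1,3); P=P[~np.isnan(P[:,0])]
zt=o["position"][2]+0.001
print("zt",zt)
q=P[(abs(P[:,2]-zt)<.008)&(P[:,0]>.5)&(P[:,0]<.68)&(P[:,1]<.25)&(P[:,1]>o["position"][1]+.02)]
r=cv2.minAreaRect((q[:,:2]*1000).astype(np.float32));print("rail",r,np.median(q[:,2]),len(q));print(cv2.boxPoints(r))
k=[]
for y in np.arange(o["position"][1]+.05,o["position"][1]+.13,.005):
    s=q[abs(q[:,1]-y)<.002]
    if len(s)>5:k.append((y,s[:,0].min(),s[:,0].max(),s[:,2].mean()))
k=np.array(k)
for i in(1,2): a=np.polyfit(k[:,0],k[:,i],1);print("edge dir",90-np.degrees(np.arctan(a[0])),a)
print("pitch",np.degrees(np.polyfit(k[:,0],k[:,3],1)[0]))
E
```

```text
clock: 6.95
position: [0.588, -0.0271, 0.0925]
ee_rot: [1.0, -0.027, 0.001, 0.0]
ft_force: [0.5, -0.7, -2.0]
grip_width: 0.573
pos [588.  -27.1  92.5] jig x -177.9 y 31.1 yaw -3.15 tiltfix deg [0.04 0.06] F [ 0.5 -0.7 -2. ] Fjig [-0.7 -0.6] w 48.7
zt 0.0934558389489457
rail ((591.3590698242188, 33.599090576171875), (83.56328582763672, 50.350189208984375), 87.30821990966797) 0.09328201406037098 29365
[[564.2495    -6.954151]
 [614.5442    -9.318752]
 [618.4686    74.15233 ]
 [568.17395   76.51694 ]]
edge dir 87.16944791065657 [0.04944268 0.56465696]
edge dir 105.75080421243173 [-0.28204432  0.62777231]
pitch -0.6454766469348693
```

View pics/w3.png

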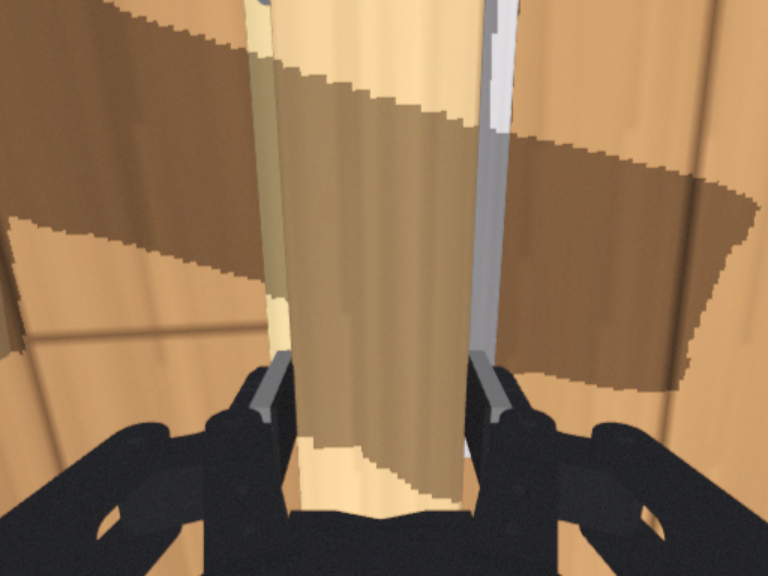

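The rail is square to the fence (87.17°) and about 6 mm clear of it, with its front about 30 mm short of the mouth. I'll lower it.

```bash
python3 -m pendant '[[[0,0,-1.5],[0,0,0],255],[[0,0,-1.2],[0,0,0],255],[[0,0,-0.5],[0,0,0],255],[[0,0,0],[0,0,0],255]]';python3 st.py; python3 -m pendant '[[[0,0,-0.3],[0,0,0],255],[[0,0,-0.2],[0,0,0],255],[[0,0,0],[0,0,0],255]]'; python3 st.py
```

```text
clock: 7.5
position: [0.5873, -0.0291, 0.0578]
ee_rot: [1.0, -0.029, 0.0, 0.0]
ft_force: [0.5, -0.6, -2.6]
grip_width: 0.573
pos [587.3 -29.1  57.8] jig x -179.9 y 31.6 yaw -3.31 tiltfix deg [0.06 0.01] F [ 0.5 -0.6 -2.6] Fjig [-0.5 -0.5] w 48.7
clock: 7.88
position: [0.5877, -0.0291, 0.0529]
ee_rot: [1.0, -0.029, 0.001, 0.0]
ft_force: [0.8, -0.9, -2.7]
grip_width: 0.575
pos [587.7 -29.1  52.9] jig x -179.8 y 31.3 yaw -3.31 tiltfix deg [0.05 0.06] F [ 0.8 -0.9 -2.7] Fjig [-0.9 -0.9] w 48.8
```

```bash
python3 -m pendant '[[[0,0,-0.1],[0,0,0.2],255],[[0,0,0],[0,0,0],255]]';python3 st.py; python3 -m pendant '[[[0,0,-0.1],[0,0,0],255],[[0,0,0],[0,0,0],255]]'; python3 st.py
```

```text
clock: 8.12
position: [0.5879, -0.029, 0.0521]
ee_rot: [1.0, -0.027, 0.001, 0.0]
ft_force: [0.8, 0.1, -3.0]
grip_width: 0.571
pos [587.9 -29.   52.1] jig x -179.7 y 31.1 yaw -3.08 tiltfix deg [0.04 0.08] F [ 0.8  0.1 -3. ] Fjig [ 0.2 -0.8] w 48.5
clock: 8.38
position: [0.5881, -0.029, 0.0513]
ee_rot: [1.0, -0.027, 0.001, 0.0]
ft_force: [0.1, -0.0, -1.3]
grip_width: 0.572
pos [588.1 -29.   51.3] jig x -179.8 y 30.9 yaw -3.08 tiltfix deg [0.03 0.11] F [ 0.1 -0.  -1.3] Fjig [-0.  -0.1] w 48.6
```

```bash
python3 -m pendant '[[[0.2,0,-0.05],[0,0,0.2],255],[[0.2,0,0],[0,0,0],255],[[0,0,0],[0,0,0],255]]';python3 st.py; python3 -m pendant '[[[0.1,0,0],[0,0,0],255],[[0,0,0],[0,0,0],255]]'; python3 st.py;  python3 -m pendant '[[[0.1,0,0],[0,0,0],255],[[0,0,0],[0,0,0],255]]'; python3 st.py
```

```text
clock: 8.75
position: [0.5911, -0.0291, 0.0514]
ee_rot: [1.0, -0.025, -0.0, -0.0]
ft_force: [0.5, 0.3, -2.3]
grip_width: 0.576
pos [591.1 -29.1  51.4] jig x -179.7 y 27.8 yaw -2.89 tiltfix deg [-0.02 -0.04] F [ 0.5  0.3 -2.3] Fjig [ 0.4 -0.5] w 49.0
clock: 9.0
position: [0.5921, -0.0291, 0.0514]
ee_rot: [1.0, -0.025, -0.0, -0.0]
ft_force: [-0.3, -0.2, -1.1]
grip_width: 0.573
pos [592.1 -29.1  51.4] jig x -179.7 y 26.8 yaw -2.88 tiltfix deg [-0.02 -0.04] F [-0.3 -0.2 -1.1] Fjig [-0.2  0.3] w 48.7
clock: 9.25
position: [0.5928, -0.0291, 0.0514]
ee_rot: [1.0, -0.025, -0.001, -0.0]
ft_force: [-1.1, 0.3, 1.6]
grip_width: 0.571
pos [592.8 -29.1  51.4] jig x -179.6 y 26.1 yaw -2.89 tiltfix deg [-0.03 -0.09] F [-1.1  0.3  1.6] Fjig [0.3 1.1] w 48.5
```

```bash
python3 -m pendant '[[[0.1,0,0],[0,0,0],255],[[0,0,0],[0,0,0],255]]';python3 st.py; python3 -m pendant '[[[0.1,0,0],[0,0,0],255],[[0,0,0],[0,0,0],255]]'; python3 st.py
```

```text
clock: 9.5
position: [0.5929, -0.0291, 0.0514]
ee_rot: [1.0, -0.025, -0.002, -0.001]
ft_force: [0.0, 0.8, -0.9]
grip_width: 0.574
pos [592.9 -29.1  51.4] jig x -179.6 y 26.1 yaw -2.91 tiltfix deg [-0.07 -0.22] F [ 0.   0.8 -0.9] Fjig [0.8 0. ] w 48.8
clock: 9.75
position: [0.593, -0.0291, 0.0515]
ee_rot: [1.0, -0.025, -0.003, -0.001]
ft_force: [-0.7, 0.3, 0.4]
grip_width: 0.572
pos [593.  -29.1  51.5] jig x -179.6 y 26.0 yaw -2.92 tiltfix deg [-0.11 -0.35] F [-0.7  0.3  0.4] Fjig [0.2 0.7] w 48.6
```

```bash
python3 -m pendant '[[[0.05,1,0],[-0.1,-0.3,0.1],255],[[0.05,1,0],[0,0,0],255],[[0.05,1,0],[0,0,0],255],[[0,0,0],[0,0,0],255]]';python3 st.py; python3 -m pendant '[[[0.05,1,0],[0,0,0],255],[[0.05,1,0],[0,0,0],255],[[0,0,0],[0,0,0],255]]';python3 st.py
```

```text
clock: 10.25
position: [0.5945, 0.002, 0.0513]
ee_rot: [1.0, -0.025, -0.0, 0.001]
ft_force: [-3.0, 0.2, 0.9]
grip_width: 0.572
pos [594.5   2.   51.3] jig x -148.4 y 26.0 yaw -2.91 tiltfix deg [ 0.08 -0.01] F [-3.   0.2  0.9] Fjig [0.1 3. ] w 48.6
clock: 10.62
position: [0.5956, 0.024, 0.0513]
ee_rot: [1.0, -0.025, -0.0, 0.001]
ft_force: [-3.2, 0.2, 1.1]
grip_width: 0.575
pos [595.6  24.   51.3] jig x -126.5 y 26.0 yaw -2.91 tiltfix deg [ 0.07 -0.01] F [-3.2  0.2  1.1] Fjig [0.1 3.2] w 48.8
```

```bash
python3 -m pendant '[[[0.05,1,0],[0,0,0.05],255],[[0.05,1,0],[0,0,0],255],[[0.02,0.4,0],[0,0,0],255],[[0,0,0],[0,0,0],255]]';python3 st.py; python3 -m pendant '[[[0.01,0.2,0],[0,0,0],255],[[0.01,0.2,0],[0,0,0],255],[[0,0,0],[0,0,0],255]]';python3 st.py
```

```text
clock: 11.12
position: [0.5968, 0.0494, 0.0513]
ee_rot: [1.0, -0.025, -0.0, 0.001]
ft_force: [-3.5, -3.9, 0.6]
grip_width: 0.57
pos [596.8  49.4  51.3] jig x -101.0 y 26.0 yaw -2.86 tiltfix deg [ 0.12 -0.02] F [-3.5 -3.9  0.6] Fjig [-4.   3.4] w 48.4
clock: 11.5
position: [0.5971, 0.0537, 0.0513]
ee_rot: [1.0, -0.025, -0.0, 0.001]
ft_force: [-2.0, -2.7, 1.5]
grip_width: 0.573
pos [597.1  53.7  51.3] jig x -96.7 y 26.0 yaw -2.87 tiltfix deg [ 0.13 -0.01] F [-2.  -2.7  1.5] Fjig [-2.8  1.8] w 48.7
```

```bash
for i in 1; do python3 -m pendant '[[[0.01,0.2,0],[0,0,0],255],[[0,0,0],[0,0,0],255]]' >/dev/null;python3 st.py; python3 -m pendant '[[[0.01,0.2,0],[0,0,0],255],[[0,0,0],[0,0,0],255]]'>/dev/null;python3 st.py; python3 -m pendant '[[[0.01,0.2,0],[0,0,0],255],[[0,0,0],[0,0,0],255]]'>/dev/null;python3 st.py; done
```

```text
pos [597.1  55.9  51.3] jig x -94.5 y 26.0 yaw -2.88 tiltfix deg [ 0.12 -0.02] F [-3.1 -2.1  0.7] Fjig [-2.2  3. ] w 48.6
pos [597.3  58.1  51.3] jig x -92.3 y 26.0 yaw -2.87 tiltfix deg [ 0.11 -0.01] F [-3.1 -2.3  0.5] Fjig [-2.4  3. ] w 48.3
pos [597.4  60.4  51.3] jig x -90.0 y 26.0 yaw -2.87 tiltfix deg [ 0.11 -0.01] F [-2.9 -3.2  1.8] Fjig [-3.4  2.8] w 48.7
```

```bash
python3 -m pendant '[[[0.01,0.2,0],[0,0,0],255],[[0.01,0.2,0],[0,0,0],255],[[0,0,0],[0,0,0],255]]' >/dev/null;python3 st.py; python3 -m pendant '[[[0.01,0.2,0],[0,0,0],255],[[0.01,0.2,0],[0,0,0],255],[[0,0,0],[0,0,0],255]]'>/dev/null;python3 st.py
```

```text
pos [597.6  64.5  51.3] jig x -85.9 y 26.0 yaw -2.88 tiltfix deg [ 0.11 -0.02] F [-2.4 -3.2  1.2] Fjig [-3.3  2.3] w 48.3
pos [597.8  68.8  51.4] jig x -81.6 y 26.0 yaw -2.88 tiltfix deg [ 0.11 -0.01] F [-2.4 -3.3  1.1] Fjig [-3.4  2.2] w 48.5
```

```bash
python3 -m pendant '[[[0.01,0.2,0],[0,0,0],255],[[0.01,0.2,0],[0,0,0],255],[[0,0,0],[0,0,0],255]]' >/dev/null;python3 st.py
```

```text
pos [598.1  73.1  51.3] jig x -77.3 y 26.0 yaw -2.88 tiltfix deg [ 0.11 -0.01] F [-2.  -3.3  0.5] Fjig [-3.4  1.8] w 48.7
```

```bash
python3 -m pendant '[[[0.01,0.2,0],[0,0,0],255],[[0.01,0.2,0],[0,0,0],255],[[0,0,0],[0,0,0],255]]' >/dev/null;python3 st.py
```

```text
pos [598.3  77.5  51.3] jig x -72.9 y 26.0 yaw -2.88 tiltfix deg [ 0.11 -0.01] F [-3.1 -3.   1.5] Fjig [-3.1  3. ] w 48.7
```

```bash
python3 -m pendant '[[[0.01,0.2,0],[0,0,0],255],[[0.01,0.2,0],[0,0,0],255],[[0,0,0],[0,0,0],255]]' >/dev/null;python3 st.py
```

```text
pos [598.5  81.8  51.3] jig x -68.6 y 26.0 yaw -2.88 tiltfix deg [ 0.1  -0.01] F [-1.7 -2.8  1.1] Fjig [-2.9  1.6] w 48.5
```

```bash
python3 -m pendant '[[[0.01,0.2,0],[0,0,0],255],[[0.01,0.2,0],[0,0,0],255],[[0,0,0],[0,0,0],255]]' >/dev/null;python3 st.py
```

```text
pos [598.7  86.1  51.3] jig x -64.2 y 26.0 yaw -2.88 tiltfix deg [ 0.1  -0.01] F [-1.8 -3.   0.8] Fjig [-3.   1.6] w 48.5
```

```bash
python3 -m pendant '[[[0.01,0.2,0],[0,0,0],255],[[0,0,0],[0,0,0],255]]' >/dev/null;python3 st.py
```

```text
pos [598.8  88.5  51.3] jig x -61.9 y 26.0 yaw -2.87 tiltfix deg [ 0.09 -0.01] F [-1.  -3.2  1.5] Fjig [-3.3  0.8] w 48.6
```

```bash
python3 -m pendant '[[[0.01,0.2,0],[0,0,0],255],[[0,0,0],[0,0,0],255]]' >/dev/null;python3 st.py
```

```text
pos [598.9  90.7  51.3] jig x -59.7 y 26.0 yaw -2.87 tiltfix deg [ 0.08 -0.01] F [-2.1 -2.6  1.2] Fjig [-2.7  2. ] w 48.4
```

```bash
python3 -m pendant '[[[0.01,0.2,0],[0,0,0],255],[[0,0,0],[0,0,0],255]]' >/dev/null;python3 st.py
```

```text
pos [599.   92.9  51.3] jig x -57.5 y 26.0 yaw -2.87 tiltfix deg [ 0.07 -0.01] F [-2.2 -2.   1.2] Fjig [-2.1  2.1] w 48.7
```

```bash
python3 -m pendant '[[[0.01,0.2,0],[0,0,0],255],[[0,0,0],[0,0,0],255]]' >/dev/null;python3 st.py
```

```text
pos [599.1  94.5  51.3] jig x -55.8 y 26.0 yaw -2.89 tiltfix deg [ 0.11 -0.01] F [-1.9 -3.5  1.9] Fjig [-3.6  1.7] w 48.7
```

```bash
python3 -m pendant '[[[0,0.1,0],[0,0,0],255],[[0,0,0],[0,0,0],255]]' >/dev/null;python3 st.py
```

```text
pos [599.1  94.5  51.3] jig x -55.8 y 26.0 yaw -2.92 tiltfix deg [ 0.19 -0.01] F [-2.8 -1.7  1.3] Fjig [-1.9  2.7] w 48.4
```

```bash
python3 -m pendant '[[[0,0.1,0],[0,0,0],255],[[0,0,0],[0,0,0],255]]' >/dev/null;python3 st.py
```

```text
pos [599.1  94.5  51.3] jig x -55.8 y 26.0 yaw -2.93 tiltfix deg [ 0.27 -0.02] F [-2.7 -3.2  1.4] Fjig [-3.3  2.5] w 48.5
```

It came up solid at TCP jig x −55.8: two further 1 mm nudges gave no motion. I'll release and look.

```bash
python3 -m pendant '[[[0,0,0],[0,0,0],100],[[0,0,0],[0,0,0],60],[[0,0,0],[0,0,0],0],[[0,0,0],[0,0,0],0],[[0,0,0],[0,0,0],0]]' ;python3 st.py;  python3 -m pendant '[[[0,0,1],[0,0,0],0],[[0,0,2],[0,0,0],0],[[0,0,3],[0,0,0],0],[[0,-3,4],[0,0,0],0],[[0,-4,4],[0,0,0],0],[[0,-4,2],[0,0,0],0],[[0,0,0],[0,0,0],0]]';python3 st.py
python3 - <<'E'
from workcell import manip
import cv2,pickle
o=manip.get_obs()
c=manip.camera("wrist"); pickle.dump((o,c),open("w4.pkl","wb"))
cv2.imwrite("pics/w4.png",cv2.resize(c["pixels"][:,:,::-1],(768,576)))
E
```

```text
clock: 16.62
position: [0.6003, 0.0981, 0.0518]
ee_rot: [1.0, -0.024, 0.001, 0.001]
ft_force: [0.5, 0.4, 0.3]
grip_width: 0.994
pos [600.3  98.1  51.8] jig x -52.2 y 25.0 yaw -2.73 tiltfix deg [0.08 0.14] F [0.5 0.4 0.3] Fjig [ 0.4 -0.5] w 84.5
clock: 17.5
position: [0.6003, -0.0163, 0.2257]
ee_rot: [1.0, -0.024, 0.004, 0.0]
ft_force: [-0.8, 0.2, -0.5]
grip_width: 1.001
pos [600.3 -16.3 225.7] jig x -166.5 y 19.3 yaw -2.78 tiltfix deg [0.04 0.51] F [-0.8  0.2 -0.5] Fjig [0.2 0.8] w 85.1
```

View pics/w4.png

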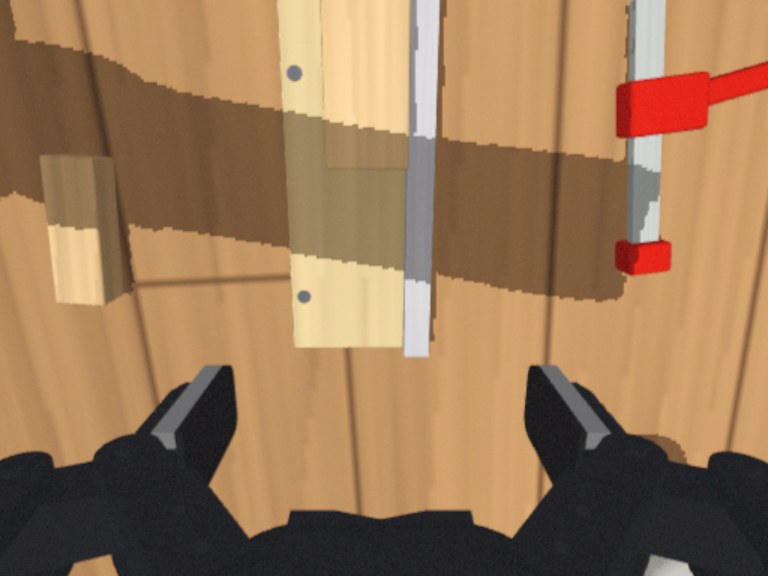

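The image shows the rail against the fence, its rear end at (365,168), with no visible gap along (405,60–168). I'll measure flushness and the rear end position.

```bash
cat > meas.py <<'E'
import sys
from h import *
o,c=pickle.load(open(sys.argv[1],"rb"));p=cloud(c,o);P=p.reshape(-1,3);P=P[~np.isnan(P[:,0])]
O=np.array([.6278,.149]);f=np.array([.0494,.9988]);j=np.array([-.9988,.0494])
D=P[:,:2]-O;J=np.c_[D@f,D@j,P[:,2]]*1000
J=J[(J[:,0]>-250)&(J[:,0]<-2)&(J[:,1]>-30)&(J[:,1]<90)]
rail=J[(J[:,2]>44)&(J[:,2]<60)];fen=J[(J[:,2]>25)&(J[:,2]<36)&(J[:,1]<15)];bed=J[(J[:,2]>7)&(J[:,2]<17)]
print("rail z",np.median(rail[:,2]),"rear x min",np.percentile(rail[:,0],[0,1]).round(1))
for n,q,fn in(("rail lo",rail,np.min),("rail hi",rail,np.max),("fence in",fen,np.max),("fence out",fen,np.min),("bed hi",bed,np.max)):
    k=[(x,fn(q[abs(q[:,0]-x)<1.5][:,1])) for x in np.arange(-235,-5,4) if (abs(q[:,0]-x)<1.5).sum()>4]
    if len(k)<4: print(n,"few");continue
    k=np.array(k)
    if "rail" in n:k=k[1:]
    a=np.polyfit(k[:,0],k[:,1],1);r=k[:,1]-np.polyval(a,k[:,0]);g=abs(r)<1.2*np.median(abs(r))+.5;a=np.polyfit(k[g,0],k[g,1],1)
    print(n,"x range",k[0,0],k[-1,0],"y@-60 %.2f y@-120 %.2f ang %.2f"%(np.polyval(a,-60),np.polyval(a,-120),np.degrees(a[0])))
print("bed rear",bed[:,0].min(),"rail tilt",np.degrees(np.linalg.lstsq(np.c_[rail[:,:2],np.ones(len(rail))],rail[:,2],rcond=None)[0][:2]))
E
python3 meas.py w4.pkl
```

```text
rail z 52.44745838937419 rear x min [-110.8 -109.8]
rail lo x range -107.0 -19.0 y@-60 0.95 y@-120 0.71 ang 0.23
rail hi x range -107.0 -19.0 y@-60 50.06 y@-120 49.57 ang 0.47
fence in x range -235.0 -15.0 y@-60 -0.97 y@-120 -0.50 ang -0.45
fence out x range -235.0 -15.0 y@-60 -17.39 y@-120 -17.30 ang -0.09
bed hi x range -235.0 -11.0 y@-60 80.76 y@-120 80.71 ang 0.04
bed rear -242.44747141495859 rail tilt [ 0.01586195 -0.00921584]
```

Depth gives the rail within about 0.5° and 1 mm of flush, which is at the noise limit. As insurance I'll nudge it lightly against the fence with the open jaw's outer pad, then nudge the rear end.

```bash
python3 -m pendant '[[[0.3,4,-3],[0,0.4,0],0],[[0.4,4,-4],[0,0,0],0],[[0.3,3,-4],[0,0,0],0],[[0,0,-2],[0,0,0],0],[[0,0,0],[0,0,0],0]]';python3 st.py
```

```text
clock: 18.18
position: [0.6092, 0.1044, 0.0925]
ee_rot: [1.0, -0.021, 0.001, -0.001]
ft_force: [0.1, -0.4, 0.7]
grip_width: 1.0
pos [609.2 104.4  92.5] jig x -45.4 y 16.4 yaw -2.37 tiltfix deg [-0.16  0.08] F [ 0.1 -0.4  0.7] Fjig [-0.4 -0.1] w 85.0
```

```bash
python3 -m pendant '[[[0,-0.5,-2],[0,0,-0.4],0],[[0,0,-1.5],[0,0,0],0],[[0,0,-0.5],[0,0,0],0],[[0,0,0],[0,0,0],0]]';python3 st.py
```

```text
clock: 18.68
position: [0.6105, 0.0969, 0.0527]
ee_rot: [1.0, -0.026, 0.002, -0.002]
ft_force: [0.1, -0.6, 0.6]
grip_width: 0.997
pos [610.5  96.9  52.7] jig x -52.9 y 14.7 yaw -2.98 tiltfix deg [-0.19  0.26] F [ 0.1 -0.6  0.6] Fjig [-0.6 -0.1] w 84.8
```

```bash
python3 -m pendant '[[[0.2,0,-0.2],[-0.1,0.2,0.1],0],[[0.2,0,0],[0,0,0],0],[[0,0,0],[0,0,0],0]]' >/dev/null;python3 st.py;  python3 -m pendant '[[[0.1,0,0],[0,0,0],0],[[0,0,0],[0,0,0],0]]' >/dev/null;python3 st.py
```

```text
pos [615.7  97.   51.8] jig x -52.6 y 9.6 yaw -2.87 tiltfix deg [-0.12  0.15] F [ 0.7 -0.8 -0.8] Fjig [-0.8 -0.7] w 84.8
pos [616.8  97.1  52. ] jig x -52.4 y 8.4 yaw -2.87 tiltfix deg [-0.13  0.16] F [0.5 0.2 0.5] Fjig [ 0.2 -0.5] w 85.2
```

```bash
python3 -m pendant '[[[0.1,0,0],[0,0,0],0],[[0,0,0],[0,0,0],0]]' >/dev/null;python3 st.py;  python3 -m pendant '[[[0.1,0,0],[0,0,0],0],[[0,0,0],[0,0,0],0]]' >/dev/null;python3 st.py
```

```text
pos [616.9  97.1  51.8] jig x -52.4 y 8.3 yaw -2.86 tiltfix deg [-0.13  0.03] F [-0.3  0.4 -0. ] Fjig [0.4 0.3] w 84.9
pos [616.9  97.1  51.6] jig x -52.4 y 8.3 yaw -2.86 tiltfix deg [-0.14 -0.11] F [-1.2  0.2  1.2] Fjig [0.2 1.2] w 85.0
```

The pad meets the rail at the same y as when it was pressed on the fence and it won't move, so it is flush. I'll back off, lift, close, and feel the rear end.

```bash
python3 -m pendant '[[[0.1,0,0],[0,0,0],0],[[0,0,0],[0,0,0],0]]' >/dev/null;python3 st.py;  python3 -m pendant '[[[-0.4,0,0],[0,0,0],0],[[-0.4,0,0],[0,0,0],0],[[-0.4,0,1],[0,0,0],0],[[0,-2,4],[0,0,0],0],[[0,-4,2],[0,0,0],255],[[0,-3,0],[0,0,0],255],[[0,0,0],[0,0,0],255],[[0,0,0],[0,0,0],255],[[0,0,0],[0,0,0],255]]';python3 st.py
```

```text
pos [617.   97.1  51.5] jig x -52.4 y 8.3 yaw -2.85 tiltfix deg [-0.16 -0.25] F [-2.1 -0.7  1. ] Fjig [-0.8  2.1] w 85.1
clock: 21.18
position: [0.6054, 0.0067, 0.1276]
ee_rot: [1.0, -0.024, 0.001, -0.002]
ft_force: [0.8, -0.1, 0.2]
grip_width: -0.0
pos [605.4   6.7 127.6] jig x -143.2 y 15.4 yaw -2.70 tiltfix deg [-0.23  0.16] F [ 0.8 -0.1  0.2] Fjig [-0.1 -0.8] w -0.0
```

```bash
python3 -m pendant '[[[-0.9,0.5,-2],[-0.2,0.2,0],255],[[0,0,-3],[0,0,0],255],[[0,0,-1.5],[0,0,0],255],[[0,0,-0.5],[0,0,0],255],[[0,0,0],[0,0,0],255]]';python3 st.py
```

```text
clock: 21.8
position: [0.5969, 0.0158, 0.0563]
ee_rot: [1.0, -0.021, 0.0, -0.001]
ft_force: [0.6, -0.5, 0.6]
grip_width: 0.0
pos [596.9  15.8  56.3] jig x -134.5 y 24.3 yaw -2.39 tiltfix deg [-0.07  0.  ] F [ 0.6 -0.5  0.6] Fjig [-0.5 -0.7] w 0.0
```

```bash
python3 -m pendant '[[[0,0.4,-1],[0,0,-0.4],255],[[0.05,0.5,0],[0,0,0],255],[[0,0,0],[0,0,0],255]]'>/dev/null;python3 st.py; python3 -m pendant '[[[0,0.1,0],[0,0,0],255],[[0,0,0],[0,0,0],255]]'>/dev/null;python3 st.py
```

```text
pos [598.5  25.8  47.1] jig x -124.5 y 23.2 yaw -2.81 tiltfix deg [-0.1   0.13] F [-0.  -0.6 -0.3] Fjig [-0.6 -0. ] w 0.2
pos [598.7  26.8  47.5] jig x -123.5 y 23.0 yaw -2.81 tiltfix deg [-0.11  0.16] F [-0.1  0.2 -0. ] Fjig [0.2 0.1] w 0.1
```

```bash
python3 -m pendant '[[[0,0.1,0],[0,0,0],255],[[0,0,0],[0,0,0],255]]'>/dev/null;python3 st.py; python3 -m pendant '[[[0,0.1,0],[0,0,0],255],[[0,0,0],[0,0,0],255]]'>/dev/null;python3 st.py
```

```text
pos [598.8  27.7  47.6] jig x -122.6 y 23.0 yaw -2.83 tiltfix deg [-0.1   0.17] F [ 0.1 -0.5  0.8] Fjig [-0.5 -0.1] w -0.4
pos [598.8  28.6  47.7] jig x -121.7 y 23.0 yaw -2.84 tiltfix deg [-0.1   0.18] F [ 0.4  0.1 -0.8] Fjig [ 0.1 -0.4] w -0.3
```

```bash
python3 -m pendant '[[[0,0.1,0],[0,0,0],255],[[0,0,0],[0,0,0],255]]'>/dev/null;python3 st.py; python3 -m pendant '[[[0,0.1,0],[0,0,0],255],[[0,0,0],[0,0,0],255]]'>/dev/null;python3 st.py
```

```text
pos [598.7  28.8  47.7] jig x -121.5 y 23.1 yaw -2.88 tiltfix deg [-0.05  0.18] F [-0.8 -1.1  0.5] Fjig [-1.1  0.7] w 0.1
pos [598.7  28.8  47.7] jig x -121.5 y 23.1 yaw -2.92 tiltfix deg [0.01 0.18] F [ 0.1 -1.3 -1.1] Fjig [-1.3 -0.1] w 0.4
```

```bash
python3 -m pendant '[[[0,0.1,0],[0,0,0],255],[[0,0,0],[0,0,0],255]]'>/dev/null;python3 st.py; python3 -m pendant '[[[0,0.1,0],[0,0,0],255],[[0,0,0],[0,0,0],255]]'>/dev/null;python3 st.py
```

```text
pos [598.6  28.8  47.7] jig x -121.5 y 23.2 yaw -2.97 tiltfix deg [0.08 0.18] F [ 0.2 -1.9  1. ] Fjig [-1.9 -0.3] w 0.1
pos [598.6  28.9  47.7] jig x -121.4 y 23.2 yaw -3.01 tiltfix deg [0.15 0.18] F [-0.1 -2.3  0.1] Fjig [-2.3 -0.1] w -0.2
```

```bash
python3 -m pendant '[[[0,0.2,0],[0,0,0],255],[[0,0,0],[0,0,0],255]]'>/dev/null;python3 st.py; python3 -m pendant '[[[0,0.2,0],[0,0,0],255],[[0,0,0],[0,0,0],255]]'>/dev/null;python3 st.py;python3 -m pendant '[[[0,0.2,0],[0,0,0],255],[[0,0,0],[0,0,0],255]]'>/dev/null;python3 st.py
```

```text
pos [598.4  28.9  47.7] jig x -121.4 y 23.4 yaw -3.11 tiltfix deg [0.28 0.17] F [ 0.3 -1.4  0.1] Fjig [-1.4 -0.4] w 0.1
pos [598.2  28.9  47.8] jig x -121.4 y 23.6 yaw -3.19 tiltfix deg [0.42 0.16] F [-0.4 -1.6  0.5] Fjig [-1.6  0.3] w -0.2
pos [598.   29.   47.8] jig x -121.4 y 23.8 yaw -3.27 tiltfix deg [0.55 0.15] F [ 0.4 -2.1 -0.3] Fjig [-2.1 -0.5] w 0.2
```

```bash
python3 -m pendant '[[[0,0.3,0],[-0.3,0,0.3],255]]'>/dev/null;python3 st.py; python3 -m pendant '[[[0,0.4,0],[0.3,0,0],255]]'>/dev/null;python3 st.py
```

```text
pos [597.8  29.2  47.9] jig x -121.2 y 24.0 yaw -3.08 tiltfix deg [1.05 0.15] F [ -2.  -17.4   0.8] Fjig [-17.5   1.1] w -0.1
pos [597.5  29.2  47.9] jig x -121.1 y 24.4 yaw -3.23 tiltfix deg [1.03 0.14] F [ -0.7 -17.9  -0.2] Fjig [-18.   -0.2] w 0.1
```

Solid: an 18 N momentary push gave no rail motion, so I'll stop pushing. The fingertip slid slightly away from the fence while pressing, so I'll repeat the light fence nudge.

```bash
python3 -m pendant '[[[0,-0.8,0],[0,0,0],255],[[0,-1.5,0.5],[0.5,0.1,0.3],255],[[0,0,3],[0.3,0,0],255],[[0,0,3],[0,0,0],100],[[0,0,0],[0,0,0],0],[[0,0,0],[0,0,0],0]]';python3 st.py
python3 - <<'E'
from workcell import manip
import cv2,pickle
o=manip.get_obs()
c=manip.camera("wrist"); pickle.dump((o,c),open("w5.pkl","wb"))
cv2.imwrite("pics/w5.png",cv2.resize(c["pixels"][:,:,::-1],(768,576)))
E
python3 meas.py w5.pkl
```

```text
clock: 25.68
position: [0.5975, 0.0072, 0.1153]
ee_rot: [1.0, -0.024, 0.0, -0.002]
ft_force: [0.4, 0.9, -0.6]
grip_width: 0.638
pos [597.5   7.2 115.3] jig x -143.2 y 23.3 yaw -2.71 tiltfix deg [-0.17  0.03] F [ 0.4  0.9 -0.6] Fjig [ 0.9 -0.3] w 54.2
rail z 52.41351901134933 rear x min [-110.4 -109.2]
rail lo x range -107.0 -27.0 y@-60 1.63 y@-120 1.73 ang -0.09
rail hi x range -107.0 -27.0 y@-60 51.23 y@-120 51.33 ang -0.09
fence in x range -235.0 -19.0 y@-60 -0.84 y@-120 -0.34 ang -0.48
fence out x range -235.0 -19.0 y@-60 -17.61 y@-120 -17.53 ang -0.08
bed hi x range -235.0 -15.0 y@-60 81.23 y@-120 78.88 ang 2.24
bed rear -242.65426951958523 rail tilt [-0.00058952  0.02156496]
```

View pics/w5.png

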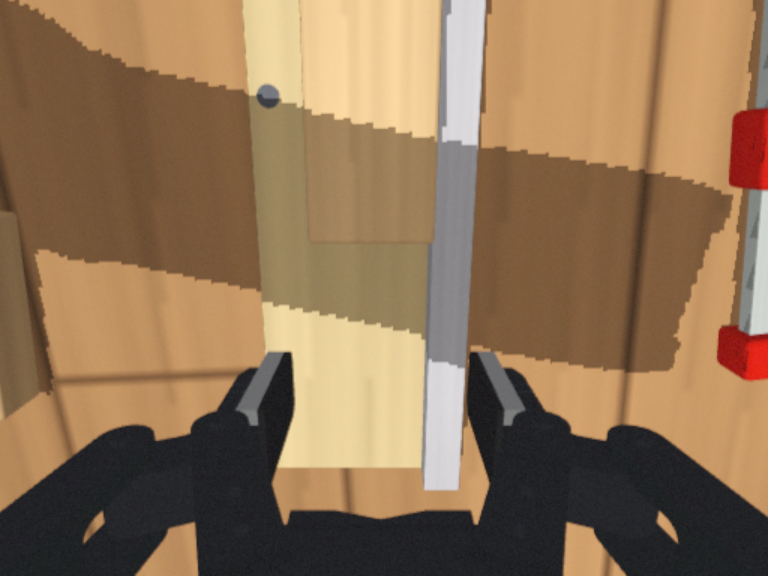

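The rear end hasn't moved, but the rail reads up to 0.8 mm off the fence. I'll repeat the side nudge.

```bash
python3 -m pendant '[[[0.4,3,0],[-0.1,0,-0.1],0],[[0.3,3,0],[0,0,0],0],[[0.2,2,-1.5],[0,0,0],0],[[0,0,-2],[0,0,0],0],[[0,0,-1],[0,0,0],0],[[0,0,-0.5],[0,0,0],0],[[0,0,0],[0,0,0],0]]';python3 st.py
```

```text
clock: 26.6
position: [0.604, 0.0846, 0.0574]
ee_rot: [1.0, -0.027, -0.003, 0.001]
ft_force: [-0.0, 0.4, 0.7]
grip_width: 0.995
pos [604.   84.6  57.4] jig x -65.5 y 20.6 yaw -3.07 tiltfix deg [ 0.12 -0.33] F [-0.   0.4  0.7] Fjig [0.4 0. ] w 84.5
```

```bash
python3 -m pendant '[[[0.4,0.5,-0.3],[0.1,-0.3,0.2],0],[[0.5,0.5,-0.2],[0,0,0],0],[[0,0,0],[0,0,0],0]]'>/dev/null;python3 st.py; python3 -m pendant '[[[0.1,0,0],[0,0,0],0]]'>/dev/null;python3 st.py
```

```text
pos [614.5  95.   53.3] jig x -54.6 y 10.6 yaw -2.90 tiltfix deg [-0.03  0.1 ] F [-0.  -1.6 -0.2] Fjig [-1.6 -0. ] w 84.7
pos [615.7  95.   53.4] jig x -54.5 y 9.4 yaw -2.90 tiltfix deg [-0.03  0.12] F [-0.1 -0.3 -0.5] Fjig [-0.4  0.1] w 85.0
```

```bash
for r in 1; do python3 -m pendant '[[[0.1,0,-0.1],[0,0,0],0]]'>/dev/null;python3 st.py; python3 -m pendant '[[[0.1,0,0],[0,0,0],0]]'>/dev/null;python3 st.py;  python3 -m pendant '[[[0.1,0,0],[0,0,0],0]]'>/dev/null;python3 st.py; python3 -m pendant '[[[0.15,0,0],[0,0,0],0]]'>/dev/null;python3 st.py; done
```

```text
pos [616.4  95.   52.5] jig x -54.5 y 8.7 yaw -2.89 tiltfix deg [-0.04  0.07] F [-3.6  0.   3.1] Fjig [-0.2  3.6] w 85.1
pos [617.   94.8  52.3] jig x -54.6 y 8.1 yaw -2.90 tiltfix deg [-0.04  0.01] F [-4.5 -0.2  2.3] Fjig [-0.4  4.5] w 84.8
pos [617.   94.8  52.1] jig x -54.7 y 8.1 yaw -2.90 tiltfix deg [-0.05 -0.13] F [-8.1 -0.2  5.5] Fjig [-0.6  8.1] w 84.7
pos [617.   94.8  51.9] jig x -54.7 y 8.1 yaw -2.91 tiltfix deg [-0.07 -0.34] F [-11.    0.4   9. ] Fjig [-0.2 11. ] w 84.9
```

It moved about 0.7 mm and then came up solid on the fence. I'll back off and give the end one light final touch, biased toward the fence.

```bash
python3 -m pendant '[[[-0.4,0,0],[0,0.3,0],0],[[-0.5,0,0],[0,0,0],0],[[-0.3,0,1],[0,0,0],0],[[-0.2,-2,4],[0,0,0],0],[[0,-4,1],[0,0,0],255],[[0,-3,0],[0,0,0],255],[[0,0,0],[0,0,0],255],[[0,0,0],[0,0,0],255],[[0,0,0],[0,0,0],255]]';python3 st.py
```

```text
clock: 28.72
position: [0.6039, 0.0043, 0.1179]
ee_rot: [1.0, -0.024, -0.002, -0.001]
ft_force: [0.1, 0.1, -0.7]
grip_width: 0.003
pos [603.9   4.3 117.9] jig x -145.7 y 16.8 yaw -2.76 tiltfix deg [-0.14 -0.23] F [ 0.1  0.1 -0.7] Fjig [ 0.1 -0.1] w 0.3
```

```bash
python3 -m pendant '[[[-0.8,0.6,-2],[-0.1,-0.2,0],255],[[0,0.3,-2.5],[0,0,0],255],[[0,0,-1.5],[0,0,0],255],[[0,0,-0.5],[0,0,0],255],[[0,0,0],[0,0,0],255]]'>/dev/null;python3 st.py
```

```text
pos [596.4  17.2  51.6] jig x -133.1 y 24.8 yaw -2.46 tiltfix deg [-0.08  0.04] F [-0.1  0.9 -0.8] Fjig [0.9 0.1] w -0.3
```

```bash
python3 -m pendant '[[[0.05,0.4,-0.4],[0,0,-0.3],255],[[0.05,0.4,0],[0,0,0],255],[[0,0,0],[0,0,0],255]]'>/dev/null;python3 st.py;  python3 -m pendant '[[[0.01,0.1,0],[0,0,0],255]]'>/dev/null;python3 st.py
```

```text
pos [598.5  25.8  48.8] jig x -124.5 y 23.1 yaw -2.79 tiltfix deg [-0.1   0.16] F [-0.1  0.   0.4] Fjig [0.  0.1] w 0.1
pos [598.7  26.8  49. ] jig x -123.5 y 23.0 yaw -2.79 tiltfix deg [-0.1   0.18] F [ 0.2 -0.7  0.9] Fjig [-0.7 -0.3] w 0.2
```

```bash
python3 -m pendant '[[[0.01,0.1,0],[0,0,0],255]]'>/dev/null;python3 st.py;  python3 -m pendant '[[[0.01,0.1,0],[0,0,0],255]]'>/dev/null;python3 st.py;  python3 -m pendant '[[[0.01,0.1,0],[0,0,0],255]]'>/dev/null;python3 st.py
```

```text
pos [598.9  27.8  49.1] jig x -122.5 y 22.9 yaw -2.80 tiltfix deg [-0.11  0.19] F [-0.2  0.5  0. ] Fjig [0.5 0.2] w 0.1
pos [599.   28.8  49.2] jig x -121.4 y 22.8 yaw -2.80 tiltfix deg [-0.1   0.19] F [-0.6 -1.9 -0.8] Fjig [-1.9  0.5] w -0.2
pos [599.   28.9  49.2] jig x -121.4 y 22.8 yaw -2.84 tiltfix deg [-0.04  0.19] F [-0.4 -4.   0.3] Fjig [-4.   0.2] w 0.0
```

```bash
python3 -m pendant '[[[0.01,0.15,0],[0,0,0.1],255]]'>/dev/null;python3 st.py; python3 -m pendant '[[[0,-0.5,0],[0,0,0],255],[[0,-2,0.5],[0,0,0],255],[[0,-2,3],[0,0,0],255],[[0,-2,4],[0,0,0],100],[[0,-2,4],[0,0,0],0],[[0,0,0],[0,0,0],0],[[0,0,0],[0,0,0],0]]';python3 st.py
python3 - <<'E'
from workcell import manip
import cv2,pickle
o=manip.get_obs()
c=manip.camera("wrist"); pickle.dump((o,c),open("w6.pkl","wb"))
cv2.imwrite("pics/w6.png",cv2.resize(c["pixels"][:,:,::-1],(768,576)))
c=manip.camera("scene")
cv2.imwrite("pics/s6.png",cv2.resize(c["pixels"][:,:,::-1],(768,576)))
E
python3 meas.py w6.pkl
```

```text
pos [599.   28.9  49.2] jig x -121.4 y 22.8 yaw -2.81 tiltfix deg [0.06 0.19] F [-0.  -6.2  1.4] Fjig [-6.2 -0.3] w 0.3
clock: 31.22
position: [0.5975, -0.0643, 0.1687]
ee_rot: [1.0, -0.026, 0.002, -0.0]
ft_force: [0.4, 0.2, 0.8]
grip_width: 0.843
pos [597.5 -64.3 168.7] jig x -214.5 y 19.7 yaw -2.99 tiltfix deg [-0.02  0.21] F [0.4 0.2 0.8] Fjig [ 0.3 -0.4] w 71.7
rail z 52.37456095337649 rear x min [-111.  -110.8]
rail lo x range -107.0 -83.0 y@-60 -0.04 y@-120 1.27 ang -1.25
rail hi x range -107.0 -83.0 y@-60 50.47 y@-120 49.83 ang 0.61
fence in x range -235.0 -79.0 y@-60 0.22 y@-120 0.23 ang -0.01
fence out x range -235.0 -79.0 y@-60 -17.49 y@-120 -17.43 ang -0.06
bed hi x range -235.0 -75.0 y@-60 80.85 y@-120 80.88 ang -0.03
bed rear -242.1299165965795 rail tilt [1.90370164 0.09004583]
```

View pics/w6.png

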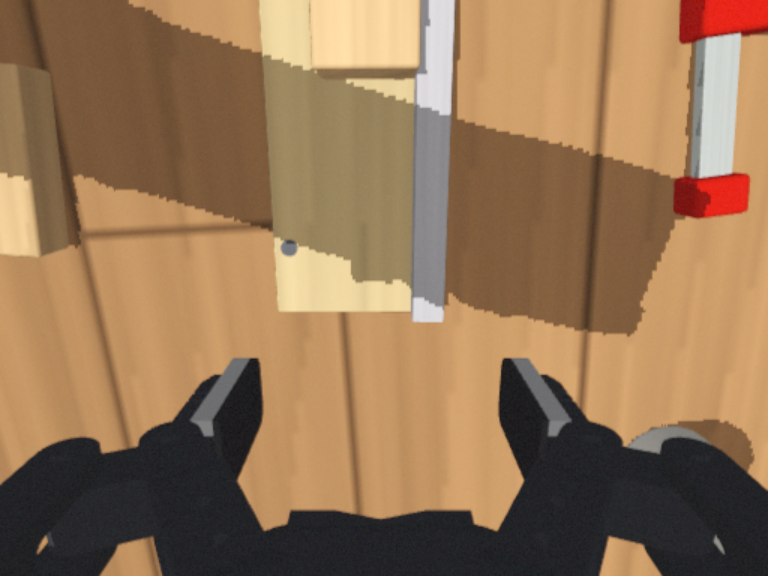

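View pics/s6.png

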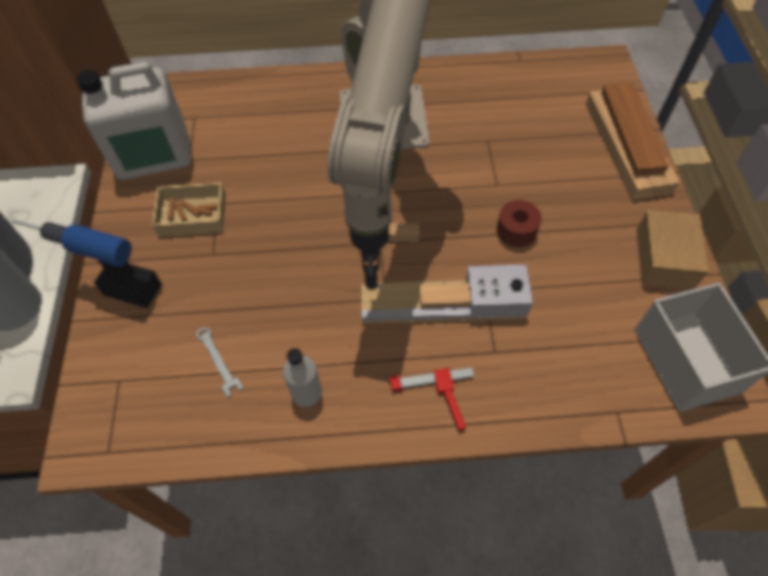

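The wrist view shows the rail's rear end at (365,70) with its edge against the fence at (418,60). In the scene view the bystanders are all in their original places and the gripper is clear, so I'm handing in.

```bash
python3 -m pendant '[[[0,0,2],[0,0,0],0],[[0,0,0],[0,0,0],0],[[0,0,0],[0,0,0],0]]'; python3 -c "
from workcell import manip
print(manip.hand_in())"
```

```text
clock: 31.7
position: [0.5971, -0.063, 0.1888]
ee_rot: [1.0, -0.025, 0.001, 0.0]
ft_force: [0.8, -0.6, -0.5]
grip_width: 0.999
the job is handed in; nothing more can be done
None
```

The rail is loaded in the jig and the job is handed in at about 32 s. It lies flat on the bed against the fence, with one end under the guide block and solid against the stop. The gripper is open and clear.

**How it was placed:** I gripped the rail near its rear end and lowered it onto the bed. I slid it against the fence, then fed it in about 2 mm at a time until it stopped dead. After letting go, I nudged it lightly against the fence and touched the rear end again.

**Last checks:**
- **Stop:** the final end touch met the rail in the same place, to about 0.1 mm, and it did not move under 6 N. Its rear end is at about jig x −109 mm, so its origin is at about −9 mm, inside the −45 to −5 mm window.
- **Fence:** the last side nudge moved the rail about 0.7 mm and then came up solid, at 11 N at the end of that nudge. I made no side nudge after the final end touch.
- **Flat:** the rail's top reads 52 mm above the bench, which is what a rail resting on the bed should give.
- **Other things:** in the last scene picture they are all where they started.

**What was less certain:**
- An earlier end push reached about 18 N for an instant, harder than I intended. It shifted the rail about 0.8 mm off the fence, which the last side nudge corrected.
- The wrist depth readings of the rail's edge are only good to about 1 mm and 0.5°. The last picture caught too little of the rail for a usable angle or tilt. Flush, square and seated therefore rest mainly on the contact checks.

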